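# Top up the covered reel magazine by feel

## Task

Top up the covered solder-reel magazine with the two new blue reels: two of its four lanes are already full, the other two each have one empty place hidden under the cover behind their front reel. Feel with gentle pushes which front reels give, and slide one new reel into each of those lanes until its row is home against the back stop, never ramming a row hard; then swing the drop front up until it leans shut by itself. All grey reels stay in the magazine, and the other things on the bench stay where they are.

Things in the scene. Friction and masses are not known exactly. Their poses are not given: they have to be found in the camera images.
- magazine: blue sheet-metal reel magazine, fixed; 273 mm wide, 98 mm high, roofed. Origin on the bench under the middle of its front hinge line; x into the magazine (away from the robot), y left along the hinge, z up. Four lanes along x, centred at y = +99, +33, -33, -99 mm, 63 mm wide, floors 32 mm above the bench, back stops at x = 134 mm; side walls begin at x = 16 mm. A lane holds two reels in a row.
- roof_edge (a point): middle of the front edge of the magazine's roof, on top: 34 mm behind the hinge line, 98 mm above the bench. The roof's underside is 63 mm above the lane floors; it covers everything behind this edge. Axes as the magazine's.
- flap (a joint): drop front: blue plate hinged along y at the magazine's x = 0, 32 mm above the bench. 0 = open, level towards the robot: a loading shelf 67 mm long, 267 mm wide, no rim, upper face 33 mm above the bench (1 mm above the lane floors). Grows as it swings up: 1.57 upright, 1.83 shut, leaning back on its stop by its own weight (0.22 kg); below upright it falls open. A reel standing out of a lane blocks it.
- flap_bar (a point): middle of the round steel bail handle on the free edge of the drop front: bar 9 mm thick, 72 mm long, parallel to the hinge line and 100 mm from the hinge axis, with a clear gap of 29 mm between it and the plate. Open, the bar lies level 31 mm above the bench; it moves with the front.
- new_a_c (a point): centre (29 mm above its underside) of one of the two new reels: solder reel with blue flanges, upright cylinder 56 mm across, 58 mm high, 0.17 to 0.35 kg, standing loose on the bench in front of the magazine
- new_b_c (a point): centre (29 mm above its underside) of the other new reel, blue flanges, same size as the first
- place_1 (a point): front place of the leftmost lane (+y side): where the centre of the front reel is when that lane is full and home: 49 mm behind the hinge line, 29 mm above the lane floor. Axes as the magazine's.
- place_2 (a point): front place of the second lane from the left: where the centre of the front reel is when that lane is full and home: 49 mm behind the hinge line, 29 mm above the lane floor. Axes as the magazine's.
- place_3 (a point): front place of the third lane from the left: where the centre of the front reel is when that lane is full and home: 49 mm behind the hinge line, 29 mm above the lane floor. Axes as the magazine's.
- place_4 (a point): front place of the rightmost lane (-y side): where the centre of the front reel is when that lane is full and home: 49 mm behind the hinge line, 29 mm above the lane floor. Axes as the magazine's.
- front_1_c (a point): centre, 29 mm above its underside, of the light-grey reel at the mouth of the leftmost lane (+y side): 56 mm across, 58 mm high, 0.17 to 0.35 kg. Its near edge is about 19 mm behind the hinge line. With a hidden reel behind it, it gives at most about 5 mm; otherwise it slides back up to 58 mm under a push of a few newtons.
- front_2_c (a point): centre, 29 mm above its underside, of the light-grey reel at the mouth of the second lane from the left: 56 mm across, 58 mm high, 0.17 to 0.35 kg. Its near edge is about 19 mm behind the hinge line. With a hidden reel behind it, it gives at most about 5 mm; otherwise it slides back up to 58 mm under a push of a few newtons.
- front_3_c (a point): centre, 29 mm above its underside, of the light-grey reel at the mouth of the third lane from the left: 56 mm across, 58 mm high, 0.17 to 0.35 kg. Its near edge is about 19 mm behind the hinge line. With a hidden reel behind it, it gives at most about 5 mm; otherwise it slides back up to 58 mm under a push of a few newtons.
- front_4_c (a point): centre, 29 mm above its underside, of the light-grey reel at the mouth of the rightmost lane (-y side): 56 mm across, 58 mm high, 0.17 to 0.35 kg. Its near edge is about 19 mm behind the hinge line. With a hidden reel behind it, it gives at most about 5 mm; otherwise it slides back up to 58 mm under a push of a few newtons.
- cutters: red-handled side cutters, 126 mm long, lying to the right of the magazine; origin under the centre; a bystander
- driver: yellow-handled screwdriver, 136 mm long, lying at the right; origin under its centre; a bystander
- tin: small round metal tin, 41 mm across, 18 mm high, right of the magazine; origin under its centre; a bystander
Mind the look-alikes: they are no part of the job. What is shaped like the part that bears front_1_c but turquoise or yellow is not meant. Leave any orange look-alike of the part that bears front_2_c alone.

How it is judged:
By the outcome, as a careful person would: the job done as asked, in the order asked, and still so for the second after the job is handed in, with the robot touching nothing.
It also fails if it takes over 72 s, if anything falls off the work surface, if the arm or the gripper's body presses on something with over 40 N, if the wrist force passes 120 N, or if a joint passes its speed limit or range.

## Robot

A 6-joint arm with a two-finger parallel gripper is mounted at the origin on a cart in front of the work surface, level with it; the furniture and walls round the work are solid. World frame = base frame: x ahead of the robot, y to its left, z up, the work surface at z = 0. Lengths are in m, angles in degrees, forces in N, time in s.
With the tool pointing down it reaches from about 0.375 to 0.9 m from the base axis. Payload 3.1 kg.
Tool frame: the origin (TCP) lies on the centre line of the jaws, within the pads' length; the fingertips stand 25 mm ahead of it and the grasp point (between the pads) lies 6 mm ahead of it; z points along the fingers, y is the line along which they close (so a half turn about z gives the same grasp; the last joint's range is limited). The gripper opens to 87 mm and grips with 3 to 60 N. Pads are 19 mm wide; open, the fingers measure 117 mm over their backs; the gripper's body (75 mm by 190 mm) begins 51 mm behind the grasp point.
Start: joints at [62.023, 30.224, 82.088, -0, 67.689, -10.227], TCP at [0.191, 0.595, 0.248] pointing down, gripper open.
Joint ranges: [-176.69, 176.69], [-43.24, 126.21], [12.49, 139.97], [-82, 262], [0, 151.66], [-163.58, 163.58]. Speed limits (degrees/s): [159.86, 159.86, 180, 180, 180, 180].

## Interface

Orientations are given as a 3x3 rotation matrix whose columns are the frame's x, y, z axes.
In Python, from rig import read_state, capture, camera_params, hand_in gives the robot as it stands.
- The arm moves only by the tool apply_moves, never from a script. Its argument "rows" is a list of rows, each an object of numbers: "x", "y", "z": the shift along the tool's x, y, z in mm; "rx", "ry", "rz": the turn, a rotation vector about the tool's x, y, z in units of 6 degrees (1.0 is 6 degrees); "claw": the closure in counts, from 0 (fully open) to 255 (shut). A call has 1 to 10 rows; each row is the pose to reach, as a shift and turn from the pose commanded when the call began, along the tool's axes at that moment; what a row does not reach only later rows make up. A row lasts 1/8 s, in which the tool goes at most 62.5 mm and 10.7 degrees, less where a joint would pass 70% of its speed; a pose out of reach is approached as far as the arm can. A call with a gripper value outside its range is refused whole. The fingers move at their own pace and stop on an object; the grip force is fixed at half the most. Time passes only in rows, so rows that repeat a pose let the fingers close. It gives the time, the measured TCP pose, the force, the opening and the grip force at its end, in the units of the state.
- read_state(): the state, without advancing time (a new reading comes with each control period).
- capture(name): name is "scene" or "top" or "wrist"; returns (picture, depth): 400x640x3 uint8, red, green, blue; 400x640 float32, m along the optical axis (not along the pixel's ray), 0 where there is no reading.
- camera_params(name): a dict with "fx", "fy", "cx", "cy" (pixels), "xyz" and "orientation" of the camera in the world. Camera axes: x right, y up, looking along -z (the intrinsics and any distortion apply to the point x, -y, -z); pixel columns grow to the right and rows downward; lengths in m; the calibration is good to about 2 mm. The wrist camera is an equidistant fisheye: a pixel r from the principal point sees the ray r / f radians off the axis. A picture is of the moment at which its call begins: read the wrist's pose just before it. camera_params takes no time and is no camera call; for the wrist camera it gives the pose at the moment of the call.
- hand_in(): hands the job in; it is judged then, once.
The state is a dict: "time_s": time; "joint_positions": joint angles; "qvel": joint speeds; "tau": joint torques, N m; "position": TCP position; "tcp_rot": TCP orientation; "force": force on the tool from outside, world axes, zero at the start; "moment": the same for the moment, N m; "opening": opening from 0.0 (shut) to 1.0 (fully open); "grasp_force": force on a finger pad.
Only numpy, scipy, OpenCV 4.12 (cv2) and the standard library are available. Lean on these libraries where they do the work, as an engineer would, in place of code of your own. Each camera call takes 0.05 s, during which the arm holds its last target. There are 200 camera calls.

## Working session

There is one attempt and no reset: what is moved stays moved. The work goes in short steps, Python scripts to look and compute and a tool call to move; the robot and the scene stay as the last step left them, time stands still between calls to the robot, and variables do not carry over. Pictures are saved under pics/ and viewed, at most 11 in all, crops included, and the job is handed in when it is done.

Besides the shell and the picture viewer there is one more tool, called after "Call:" as name(argument=value, ...) on one line, values as JSON. apply_moves: Moves the arm, as the interface text tells. Its arguments: {"type":"object","properties":{"rows":{"type":"array"}},"required":["rows"]}

```bash
mkdir -p pics; ls; cat > h.py <<'E'
import numpy as np, cv2
from rig import *
def ray(name,u,v,p=None):
    p=p or camera_params(name)
    R=np.array(p["orientation"]);o=np.array(p["xyz"])
    d=np.array([(u-p["cx"])/p["fx"],-(v-p["cy"])/p["fy"],-1.0])
    if name=="wrist":
        a=(u-p["cx"])/p["fx"];b=(v-p["cy"])/p["fy"];r=np.hypot(a,b)
        s=np.sin(r)/max(r,1e-9);d=np.array([a*s,-b*s,-np.cos(r)])
    return o,R@d
def onz(name,u,v,z,p=None):
    o,d=ray(name,u,v,p);return o+d*(z-o[2])/d[2]
def cloud(name,D,p=None):
    p=p or camera_params(name)
    v,u=np.mgrid[:D.shape[0],:D.shape[1]]
    P=np.stack([(u-p["cx"])/p["fx"]*D,-(v-p["cy"])/p["fy"]*D,-D],-1)
    return P@np.array(p["orientation"]).T+np.array(p["xyz"])
E
python3 - <<'E'
from h import *
for n in("scene","top"):
    I,D=capture(n);p=camera_params(n);print(n,p)
    cv2.imwrite(f"pics/{n}0.png",I[...,::-1]);np.savez(f"{n}0.npz",I=I,D=D)
print(read_state())
E
```

```text
pics
scene {'fx': 511.11647271872994, 'fy': 511.11647271872994, 'cx': 319.8986907278316, 'cy': 199.1181632002906, 'xyz': array([-0.60207046,  0.03996629,  1.19988863]), 'orientation': array([[ 0.15661532,  0.69916894, -0.69759188],
       [-0.98759055,  0.10250427, -0.11898649],
       [-0.01168552,  0.70757026,  0.70654637]])}
top {'fx': 392.78999865748983, 'fy': 392.78999865748983, 'cx': 318.3318189571821, 'cy': 200.23492865815737, 'xyz': array([0.26043003, 0.19561127, 1.12898755]), 'orientation': array([[ 0.02521354,  0.97165738, -0.23504514],
       [-0.99967373,  0.02546775, -0.00195445],
       [ 0.00408701,  0.23501773,  0.97198249]])}
{'time_s': 0.1, 'joint_positions': array([ 6.20212597e+01,  3.02748053e+01,  8.21494425e+01,  7.84562210e-04,
        6.76892087e+01, -1.02266357e+01]), 'qvel': array([-0.05221856, -0.09311536, -0.22507959, -0.06660935, -0.03105347,
        0.01709643]), 'tau': array([-7.91542243e-04, -4.40986919e+01, -1.77149427e+01,  6.34664716e-02,
        5.34954749e-02, -6.61244644e-05]), 'position': array([0.19023128, 0.59470223, 0.24665473]), 'tcp_rot': array([[-9.52382841e-01,  3.04903329e-01, -9.40181036e-04],
       [ 3.04904562e-01,  9.52381316e-01, -1.74280469e-03],
       [ 3.64023901e-04, -1.94648277e-03, -9.99998039e-01]]), 'force': array([-0.1146617 ,  0.18227168, -0.32679545]), 'moment': array([0.01562202, 0.00919213, 0.04424342]), 'grasp_force': 0.0, 'opening': 1.000049849895575}
```

View pics/scene0.png

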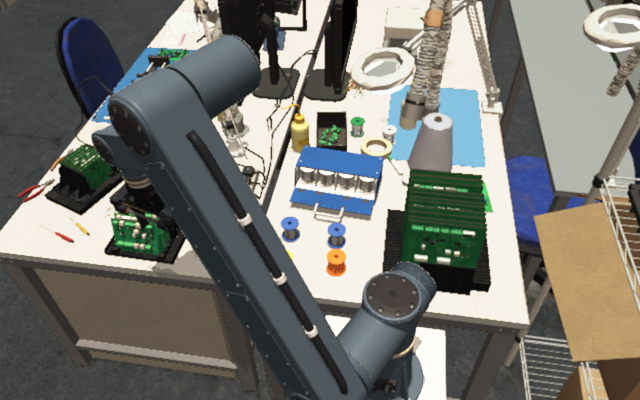

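View pics/top0.png

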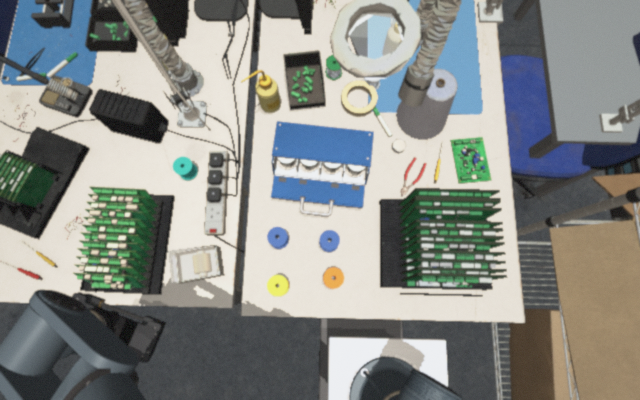

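The top view shows the magazine at about (320,165) with its bail at (317,207). The two blue reels are at (278,238) and (329,240). The look-alikes are yellow (278,285), orange (333,277) and turquoise (184,167). Only the two blue ones fit "new reels", and they stand in front of the magazine.

```bash
cat > m.py <<'E'
from h import *
d=np.load("top0.npz");I,D=d["I"],d["D"];C=cloud("top",D)
hsv=cv2.cvtColor(I,cv2.COLOR_RGB2HSV)
m=cv2.inRange(hsv,(100,120,40),(125,255,255))
m[:, :255]=0;m[:, 385:]=0;m[:115]=0
n,l,s,c=cv2.connectedComponentsWithStats(m)
for i in range(1,n):
    if s[i,4]<40: continue
    q=C[l==i];print(s[i],c[i].round(1),np.median(q,0).round(4),q[:,2].max().round(3))
P=C[m>0]
for lo,hi in((.088,.108),(.025,.042)):
    M=((m>0)&(C[...,2]>lo)&(C[...,2]<hi)).astype(np.uint8);M[220:]=0
    n,l,s,c=cv2.connectedComponentsWithStats(M);i=1+s[1:,4].argmax();print(s[i])
    q=C[l==i];r=cv2.minAreaRect((q[:,:2]*1000).astype(np.float32));print(lo,len(q),np.median(q[:,2]),r,cv2.boxPoints(r).round(1).tolist())
# reel tops
for u,v in((278,238),(329,240)):
    z=C[v-14:v+15,u-14:u+15].reshape(-1,3);k=z[(z[:,2]>.05)&(z[:,2]<.066)]
    (cx,cy),r=cv2.minEnclosingCircle((k[:,:2]*1000).astype(np.float32));print("reel",cx,cy,r,np.median(k[:,2]),k[:,:2].mean(0))
# bar
z=C[196:220,295:340];g=hsv[196:220,295:340];mm=(g[...,1]<90)&(z[...,2]>.022)&(z[...,2]<.045)
print("bar",mm.sum(),z[mm].mean(0))
E
python3 m.py
python3 - <<'E'
import cv2
I=cv2.imread('pics/top0.png')[115:300,250:400]
cv2.imwrite('pics/top0c.png',cv2.resize(I,None,fx=3.2,fy=3.2,interpolation=cv2.INTER_CUBIC))
E
```

```text
[ 273  123   99   43 3125] [322.6 143.6] [0.6726 0.1905 0.0981] 1.129
[ 272  177   92   30 1628] [317.6 191.9] [0.5499 0.1996 0.0331] 1.129
[269 228  18  19 212] [277.6 237.4] [0.4103 0.3064 0.058 ] 0.063
[321 232  17  19 200] [329.  240.3] [0.4078 0.1655 0.058 ] 0.063
[ 273  123   99   43 3116]
0.088 3116 0.0981041785282607 ((673.407958984375, 190.22787475585938), (270.3468017578125, 101.77680206298828), 85.13430786132812) [[611.2000122070312, 59.900001525878906], [712.5999755859375, 51.20000076293945], [735.5999755859375, 320.6000061035156], [634.2000122070312, 329.20001220703125]]
[ 272  177   92   30 1617]
0.025 1617 0.03308551240542368 ((552.1011352539062, 200.8521728515625), (259.84613037109375, 62.579586029052734), 84.80290222167969) [[509.20001220703125, 74.30000305175781], [571.5, 68.5999984741211], [595.0, 327.3999938964844], [532.7000122070312, 333.1000061035156]]
reel 413.9959716796875 308.4877014160156 28.29819107055664 0.05794014036975759 [0.41414243 0.30862268]
reel 408.7112121582031 164.88063049316406 28.00233268737793 0.05794719636366907 [0.40883232 0.16477556]
bar 224 [0.5041297  0.20506306 0.03408957]
```

View pics/top0c.png

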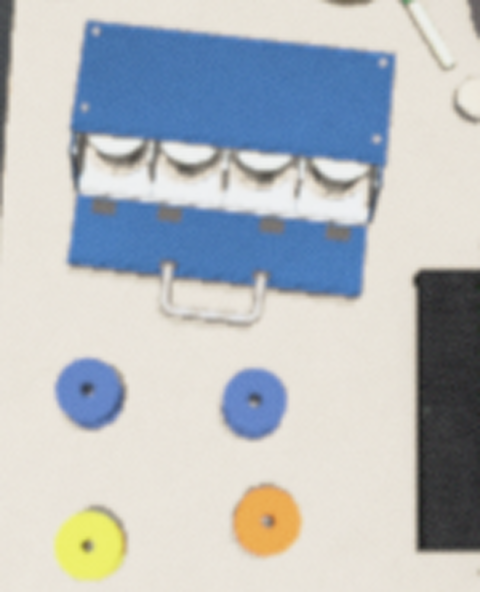

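Call:
apply_moves(rows=[{"x": -458,"y": -165,"rz": -2.15,"claw": 208},{"x": -458,"y": -165,"rz": -2.15,"claw": 208},{"x": -458,"y": -165,"rz": -2.15,"claw": 208},{"x": -458,"y": -165,"rz": -2.15,"claw": 208},{"x": -458,"y": -165,"rz": -2.15,"claw": 208},{"x": -458,"y": -165,"rz": -2.15,"claw": 208},{"x": -458,"y": -165,"rz": -2.15,"claw": 208},{"x": -458,"y": -165,"rz": -2.15,"claw": 208},{"x": -458,"y": -165,"rz": -2.15,"claw": 208},{"x": -458,"y": -165,"rz": -2.15,"claw": 208}])

```text
validation failed for argument at $.ro...
```

```bash
cat >> h.py <<'E'
MO=np.array([.588,.1977]);YAW=np.radians(-4.9)
def mag(p):
    c,s=np.cos(YAW),np.sin(YAW);d=np.array(p[:2])-MO
    return np.array([c*d[0]+s*d[1],-s*d[0]+c*d[1],p[2]])*1000
def where():
    s=read_state();R=s["tcp_rot"]
    print("t",s["time_s"],"mag mm",mag(s["position"]).round(1),"tooly vs magy deg",round(np.degrees(np.arctan2(-R[0,1],R[1,1])-YAW),2),"z",R[:,2].round(4),"F",s["force"].round(2),"open",round(s["opening"],3),"gf",round(s["grasp_force"],2))
E
python3 - <<'E'
from h import *
where();I,D=capture("wrist");p=camera_params("wrist");print(p)
cv2.imwrite("pics/w1.png",I[...,::-1]);np.savez("w1.npz",I=I,D=D)
E
```

```text
t 0.1 mag mm [-430.2  361.6  246.7] tooly vs magy deg -12.85 z [-9.0e-04 -1.7e-03 -1.0e+00] F [-0.11  0.18 -0.33] open 1.0 gf 0.0
{'fx': 309.70691628693146, 'fy': 309.70691628693146, 'cx': 321.9386658764873, 'cy': 197.48561164471366, 'xyz': array([0.12228318, 0.61785349, 0.38179426]), 'orientation': array([[ 0.30442147, -0.91948928, -0.24873085],
       [ 0.95253547,  0.29332852,  0.08145281],
       [-0.00193513, -0.26172094,  0.96514165]])}
```

View pics/w1.png

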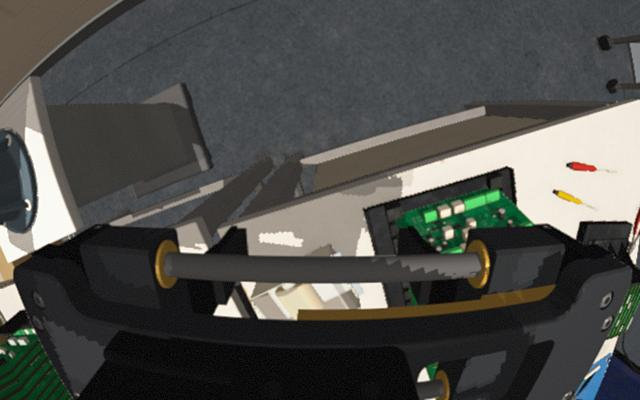

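The wrist camera sits on the robot side of the tool and sees only the bench's left part and the floor here. The move was refused, probably because some keys were missing, so I'll give full rows.

Call:
apply_moves(rows=[{"x": -458,"y": -165,"z": 0,"rx": 0,"ry": 0,"rz": -2.15,"claw": 208},{"x": -458,"y": -165,"z": 0,"rx": 0,"ry": 0,"rz": -2.15,"claw": 208},{"x": -458,"y": -165,"z": 0,"rx": 0,"ry": 0,"rz": -2.15,"claw": 208},{"x": -458,"y": -165,"z": 0,"rx": 0,"ry": 0,"rz": -2.15,"claw": 208},{"x": -458,"y": -165,"z": 0,"rx": 0,"ry": 0,"rz": -2.15,"claw": 208},{"x": -458,"y": -165,"z": 0,"rx": 0,"ry": 0,"rz": -2.15,"claw": 208},{"x": -458,"y": -165,"z": 0,"rx": 0,"ry": 0,"rz": -2.15,"claw": 208},{"x": -458,"y": -165,"z": 0,"rx": 0,"ry": 0,"rz": -2.15,"claw": 208},{"x": -458,"y": -165,"z": 0,"rx": 0,"ry": 0,"rz": -2.15,"claw": 208},{"x": -458,"y": -165,"z": 0,"rx": 0,"ry": 0,"rz": -2.15,"claw": 208}])

```text
time_s: 1.4
position: [0.5756, 0.2984, 0.2469]
tcp_rot: [[-0.996, 0.085, -0.002], [0.085, 0.996, 0.0], [0.002, -0.0, -1.0]]
force: [-0.4, 0.8, 0.1]
opening: 0.189
grasp_force: 0.0
```

```bash
python3 - <<'E'
from h import *
where();I,D=capture("wrist");print(camera_params("wrist"))
cv2.imwrite("pics/w1.png",I[...,::-1])
E
```

```text
t 1.4 mag mm [-21.   99.3 246.9] tooly vs magy deg 0.01 z [-0.0021  0.     -1.    ] F [-0.4   0.76  0.11] open 0.189 gf 0.0
{'fx': 309.70691628693146, 'fy': 309.70691628693146, 'cx': 321.9386658764873, 'cy': 197.48561164471366, 'xyz': array([0.5041224 , 0.30599426, 0.38220228]), 'orientation': array([[ 8.34364867e-02, -9.62212554e-01, -2.59201376e-01],
       [ 9.96513056e-01,  8.04897065e-02,  2.19803705e-02],
       [-2.86745795e-04, -2.60131520e-01,  9.65573151e-01]])}
```

View pics/w1.png

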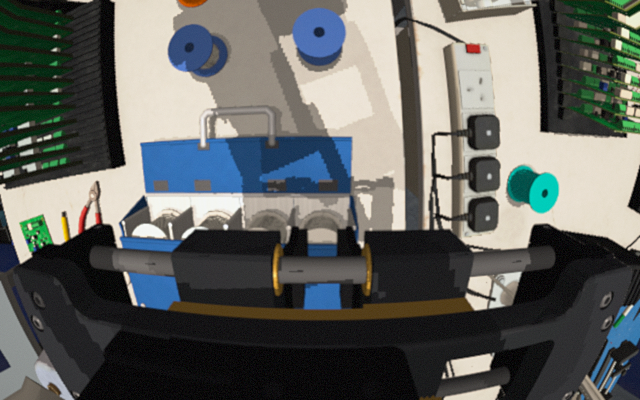

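The wrist view shows the flap's free-edge corners at about (141,143) and (351,137), the bail bar ends at (203,112) and (270,107), the blue reel tops at (189,47) and (319,33), and the lane dividers.

```bash
python3 - <<'E'
from h import *
for n,u,v,z in(("flapR",141,143,.033),("flapL",351,137,.033),("barR",203,112,.0355),("barL",270,107,.0355),("reelB",189,47,.058),("reelA",319,33,.058)):
    q=onz("wrist",u,v,z);print(n,q.round(4),mag(q).round(1))
print(mag([.414,.3085,0]),mag([.4087,.1648,0]))
E
```

```text
flapR [0.5073 0.0751 0.033 ] [ -69.9 -129.    33. ]
flapL [0.5303 0.3365 0.033 ] [-69.4 133.4  33. ]
barR [0.4832 0.1691 0.0355] [-101.9  -37.5   35.5]
barL [0.4883 0.2491 0.0355] [-103.7   42.7   35.5]
reelB [0.4083 0.1673 0.058 ] [-176.4  -45.6   58. ]
reelA [0.4152 0.3103 0.058 ] [-181.8   97.4   58. ]
[-182.82827662   95.53251419    0.        ] [-175.83449484  -48.09501456    0.        ]
```

Call:
apply_moves(rows=[{"x": 0,"y": 1,"z": 60,"rx": 0,"ry": 0,"rz": 0,"claw": 208},{"x": 0,"y": 1,"z": 120,"rx": 0,"ry": 0,"rz": 0,"claw": 208},{"x": 0,"y": 1,"z": 180,"rx": 0,"ry": 0,"rz": 0,"claw": 208},{"x": -10,"y": 1,"z": 180,"rx": 0,"ry": 0,"rz": 0,"claw": 208},{"x": -20,"y": 1,"z": 180,"rx": 0,"ry": 0,"rz": 0,"claw": 208},{"x": -24,"y": 1,"z": 180,"rx": 0,"ry": 0,"rz": 0,"claw": 208},{"x": -26,"y": 1,"z": 180,"rx": 0,"ry": 0,"rz": 0,"claw": 208}])

```text
time_s: 2.33
position: [0.6037, 0.2975, 0.0697]
tcp_rot: [[-0.996, 0.085, 0.003], [0.085, 0.996, 0.001], [-0.003, 0.001, -1.0]]
force: [-0.8, -0.1, -0.9]
opening: 0.184
grasp_force: 0.0
```

```bash
sed -i 's/^MO=.*;/MO=np.array([.5871,.1988]);/' h.py; python3 -c "
from h import *
where()"
```

```text
t 2.325 mag mm [ 8.1 99.7 69.7] tooly vs magy deg 0.04 z [ 3.2e-03  9.0e-04 -1.0e+00] F [-0.83 -0.14 -0.86] open 0.184 gf 0.0
```

Call:
apply_moves(rows=[{"x": -1,"y": 0,"z": 0,"rx": 0,"ry": 0,"rz": 0,"claw": 208},{"x": -2,"y": 0,"z": 0,"rx": 0,"ry": 0,"rz": 0,"claw": 208},{"x": -3,"y": 0,"z": 0,"rx": 0,"ry": 0,"rz": 0,"claw": 208}])

```text
time_s: 2.7
position: [0.6052, 0.297, 0.0676]
tcp_rot: [[-0.996, 0.085, -0.0], [0.085, 0.996, -0.0], [0.0, -0.0, -1.0]]
force: [-0.3, -0.5, -0.2]
opening: 0.185
grasp_force: 0.0
```

Call:
apply_moves(rows=[{"x": -1,"y": 0,"z": 0,"rx": 0,"ry": 0,"rz": 0,"claw": 208},{"x": -2,"y": 0,"z": 0,"rx": 0,"ry": 0,"rz": 0,"claw": 208}])

```text
time_s: 2.95
position: [0.6065, 0.2968, 0.0673]
tcp_rot: [[-0.996, 0.085, -0.002], [0.085, 0.996, -0.0], [0.002, -0.0, -1.0]]
force: [-2.3, -0.7, 0.7]
opening: 0.186
grasp_force: 1.1
```

Call:
apply_moves(rows=[{"x": -1,"y": 0,"z": 0,"rx": 0,"ry": 0,"rz": 0,"claw": 208},{"x": -2,"y": 0,"z": 0,"rx": 0,"ry": 0,"rz": 0,"claw": 208},{"x": -3,"y": 0,"z": 0,"rx": 0,"ry": 0,"rz": 0,"claw": 208}])

```text
time_s: 3.32
position: [0.6092, 0.2965, 0.0674]
tcp_rot: [[-0.996, 0.085, -0.003], [0.085, 0.996, -0.0], [0.003, -0.001, -1.0]]
force: [-5.0, -0.6, 2.4]
opening: 0.182
grasp_force: 2.3
```

Call:
apply_moves(rows=[{"x": -1,"y": 0,"z": 0,"rx": 0,"ry": 0,"rz": 0,"claw": 208},{"x": -2,"y": 0,"z": 0,"rx": 0,"ry": 0,"rz": 0,"claw": 208}])

```text
time_s: 3.58
position: [0.6096, 0.2964, 0.0674]
tcp_rot: [[-0.996, 0.085, -0.006], [0.085, 0.996, -0.001], [0.006, -0.001, -1.0]]
force: [-8.0, 1.4, 5.7]
opening: 0.185
grasp_force: 4.3
```

Call:
apply_moves(rows=[{"x": 12,"y": 0,"z": 0,"rx": 0,"ry": 0,"rz": 0,"claw": 208},{"x": 28,"y": 0,"z": 0,"rx": 0,"ry": 0,"rz": 0,"claw": 208},{"x": 28,"y": -33,"z": 0,"rx": 0,"ry": 0,"rz": 0,"claw": 208},{"x": 28,"y": -66,"z": 0,"rx": 0,"ry": 0,"rz": 0,"claw": 208},{"x": 28,"y": -66,"z": 0,"rx": 0,"ry": 0,"rz": 0,"claw": 208},{"x": 18,"y": -66,"z": 0,"rx": 0,"ry": 0,"rz": 0,"claw": 208},{"x": 10,"y": -66,"z": 0,"rx": 0,"ry": 0,"rz": 0,"claw": 208},{"x": 8,"y": -66,"z": 0,"rx": 0,"ry": 0,"rz": 0,"claw": 208},{"x": 6,"y": -66,"z": 0,"rx": 0,"ry": 0,"rz": 0,"claw": 208}])

```text
time_s: 4.7
position: [0.6008, 0.2316, 0.0674]
tcp_rot: [[-0.996, 0.084, -0.0], [0.084, 0.996, -0.0], [0.0, -0.0, -1.0]]
force: [-0.3, 0.9, -0.5]
opening: 0.184
grasp_force: 0.4
```

```bash
python3 -c "
from h import *
where()"
```

```text
t 4.7 mag mm [10.9 33.9 67.4] tooly vs magy deg 0.09 z [-2.e-04 -0.e+00 -1.e+00] F [-0.26  0.91 -0.5 ] open 0.184 gf 0.42
```

Call:
apply_moves(rows=[{"x": -1,"y": -0.5,"z": 0,"rx": 0,"ry": 0,"rz": 0,"claw": 208},{"x": -2,"y": -0.5,"z": 0,"rx": 0,"ry": 0,"rz": 0,"claw": 208},{"x": -3,"y": -0.5,"z": 0,"rx": 0,"ry": 0,"rz": 0,"claw": 208},{"x": -4,"y": -0.5,"z": 0,"rx": 0,"ry": 0,"rz": 0,"claw": 208}])

```text
time_s: 5.2
position: [0.6033, 0.2302, 0.0673]
tcp_rot: [[-0.996, 0.085, -0.003], [0.085, 0.996, -0.0], [0.003, -0.001, -1.0]]
force: [-5.0, -0.3, 1.3]
opening: 0.181
grasp_force: 2.2
```

Call:
apply_moves(rows=[{"x": -1,"y": 0,"z": 0,"rx": 0,"ry": 0,"rz": 0,"claw": 208},{"x": -2,"y": 0,"z": 0,"rx": 0,"ry": 0,"rz": 0,"claw": 208}])

```text
time_s: 5.45
position: [0.6039, 0.23, 0.0673]
tcp_rot: [[-0.996, 0.085, -0.007], [0.085, 0.996, -0.001], [0.007, -0.001, -1.0]]
force: [-8.3, -0.1, 4.3]
opening: 0.186
grasp_force: 4.1
```

Call:
apply_moves(rows=[{"x": 20,"y": 0,"z": -10,"rx": 0,"ry": 0,"rz": 0,"claw": 208},{"x": 60,"y": -27,"z": -60,"rx": 0,"ry": 0,"rz": 0,"claw": 0},{"x": 110,"y": -50,"z": -80,"rx": 0,"ry": 0,"rz": 0,"claw": 0},{"x": 160,"y": -81,"z": -80,"rx": 0,"ry": 0,"rz": 0,"claw": 0},{"x": 192,"y": -81,"z": -60,"rx": 0,"ry": 0,"rz": 0,"claw": 0},{"x": 192,"y": -81,"z": -60,"rx": 0,"ry": 0,"rz": 0,"claw": 0},{"x": 192,"y": -81,"z": -60,"rx": 0,"ry": 0,"rz": 0,"claw": 0}])

```text
time_s: 6.32
position: [0.4117, 0.166, 0.1282]
tcp_rot: [[-0.996, 0.084, 0.005], [0.084, 0.996, 0.001], [-0.005, 0.001, -1.0]]
force: [-0.2, -0.3, -0.5]
opening: 0.783
grasp_force: 0.0
```

```bash
python3 - <<'E'
from h import *
where();print(read_state()["position"])
d=np.load("top0.npz");C=cloud("top",d["D"]).reshape(-1,3)
for lo in(.02,.06,.1):
    q=C[(C[:,0]>.35)&(C[:,0]<.72)&(C[:,1]<.05)&(C[:,1]>-.1)&(C[:,2]>lo)&(C[:,2]<.4)];print(lo,q.min(0),q.max(0))
I,D=capture("wrist");cv2.imwrite("pics/w2.png",I[...,::-1])
E
```

```text
t 6.325 mag mm [-171.9  -47.7  128.2] tooly vs magy deg 0.06 z [ 5.4e-03  5.0e-04 -1.0e+00] F [-0.2  -0.32 -0.49] open 0.783 gf 0.0
[0.41173914 0.16595522 0.12815494]
0.02 [ 0.35046764 -0.09998416  0.02008311] [0.71997465 0.04869404 0.28406726]
0.06 [ 0.35046764 -0.09998416  0.06054553] [0.71997465 0.04869404 0.28406726]
0.1 [ 0.35046764 -0.09998416  0.10019302] [ 0.71997465 -0.00415007  0.28406726]
```

View pics/w2.png

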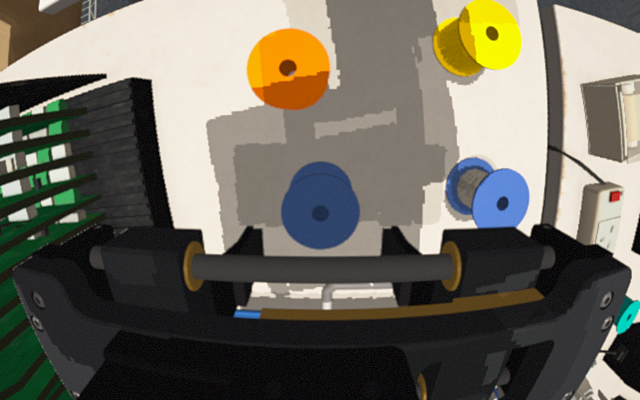

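The blue reel top at (320,211) is centred between the fingers (240 and 400). The other blue reel is at (500,205), orange is at (288,68) and yellow at (492,33), so I go down on the one between the fingers.

Call:
apply_moves(rows=[{"x": 1,"y": 0,"z": 30,"rx": 0,"ry": 0,"rz": 0,"claw": 0},{"x": 1,"y": 0,"z": 65,"rx": 0,"ry": 0,"rz": 0,"claw": 0},{"x": 1,"y": 0,"z": 92,"rx": 0,"ry": 0,"rz": 0,"claw": 0},{"x": 1,"y": 0,"z": 92,"rx": 0,"ry": 0,"rz": 0,"claw": 0},{"x": 1,"y": 0,"z": 92,"rx": 0,"ry": 0,"rz": 0,"claw": 130},{"x": 1,"y": 0,"z": 92,"rx": 0,"ry": 0,"rz": 0,"claw": 130},{"x": 1,"y": 0,"z": 92,"rx": 0,"ry": 0,"rz": 0,"claw": 130},{"x": 1,"y": 0,"z": 92,"rx": 0,"ry": 0,"rz": 0,"claw": 130}])

```text
time_s: 7.38
position: [0.4079, 0.1658, 0.0362]
tcp_rot: [[-0.996, 0.084, 0.001], [0.084, 0.996, 0.0], [-0.001, 0.0, -1.0]]
force: [-0.2, 2.1, 6.4]
opening: 0.639
grasp_force: 30.3
```

```bash
python3 - <<'E'
from h import *
where()
d=np.load("top0.npz");C=cloud("top",d["D"]).reshape(-1,3)
q=C[(C[:,0]>.3)&(C[:,0]<.64)&(C[:,1]<.05)&(C[:,1]>-.1)&(C[:,2]>.1)&(C[:,2]<.4)]
for x in np.arange(.3,.64,.03):
    k=q[(q[:,0]>x)&(q[:,0]<x+.03)]
    if len(k): print(round(x,2),len(k),np.sort(k[:,1])[-5:].round(3),k[:,2].max().round(3))
E
```

```text
t 7.375 mag mm [-175.7  -48.2   36.2] tooly vs magy deg 0.06 z [ 1.2e-03  1.0e-04 -1.0e+00] F [-0.17  2.15  6.43] open 0.639 gf 30.32
0.3 534 [-0.03  -0.03  -0.029 -0.029 -0.029] 0.238
0.33 419 [-0.03  -0.03  -0.03  -0.03  -0.029] 0.238
0.36 551 [-0.03  -0.03  -0.029 -0.029 -0.029] 0.238
0.39 508 [-0.029 -0.029 -0.029 -0.029 -0.029] 0.239
0.42 305 [-0.03  -0.03  -0.03  -0.029 -0.029] 0.238
0.45 541 [-0.03  -0.03  -0.029 -0.029 -0.029] 0.24
0.48 535 [-0.029 -0.029 -0.029 -0.029 -0.029] 0.238
0.51 104 [-0.03  -0.03  -0.029 -0.029 -0.029] 0.238
```

Call:
apply_moves(rows=[{"x": 0,"y": 0,"z": -30,"rx": 0,"ry": 0,"rz": 0,"claw": 130},{"x": -5,"y": -5,"z": -60,"rx": 0,"ry": 0,"rz": 0,"claw": 130},{"x": -50,"y": -20,"z": -60,"rx": 0,"ry": 0,"rz": 0,"claw": 130},{"x": -100,"y": -38,"z": -60,"rx": 0,"ry": 0,"rz": 0,"claw": 130},{"x": -146,"y": -51,"z": -60,"rx": 0,"ry": 0,"rz": 0,"claw": 130},{"x": -146,"y": -51,"z": -58,"rx": 0,"ry": 0,"rz": 0,"claw": 130},{"x": -146,"y": -51,"z": -42,"rx": 0,"ry": 0,"rz": 0,"claw": 130},{"x": -146,"y": -51,"z": -36,"rx": 0,"ry": 0,"rz": 0,"claw": 130},{"x": -146,"y": -51,"z": -35,"rx": 0,"ry": 0,"rz": 0,"claw": 130}])

```text
time_s: 8.5
position: [0.5468, 0.1031, 0.0696]
tcp_rot: [[-0.996, 0.084, -0.003], [0.084, 0.996, 0.0], [0.003, -0.0, -1.0]]
force: [-1.0, 0.5, -2.0]
opening: 0.634
grasp_force: 30.0
```

```bash
python3 - <<'E'
from h import *
where()
E
```

```text
t 8.5 mag mm [-31.9 -98.8  69.6] tooly vs magy deg 0.1 z [-0.0034  0.     -1.    ] F [-1.01  0.46 -1.95] open 0.634 gf 29.96
```

Call:
apply_moves(rows=[{"x": 0,"y": 0,"z": 0,"rx": 0,"ry": 0,"rz": 0,"claw": 0},{"x": 0,"y": 0,"z": 0,"rx": 0,"ry": 0,"rz": 0,"claw": 0},{"x": 0,"y": 0,"z": 0,"rx": 0,"ry": 0,"rz": 0,"claw": 0},{"x": 20,"y": 0,"z": 0,"rx": 0,"ry": 0,"rz": 0,"claw": 0},{"x": 48,"y": 0,"z": 0,"rx": 0,"ry": 0,"rz": 0,"claw": 0},{"x": 50,"y": 0,"z": 0,"rx": 0,"ry": 0,"rz": 0,"claw": 208},{"x": 50,"y": 0,"z": 0,"rx": 0,"ry": 0,"rz": 0,"claw": 208},{"x": 50,"y": 0,"z": 0,"rx": 0,"ry": 0,"rz": 0,"claw": 208},{"x": 50,"y": 0,"z": 0,"rx": 0,"ry": 0,"rz": 0,"claw": 208}])

```text
time_s: 9.62
position: [0.5, 0.1067, 0.0706]
tcp_rot: [[-0.996, 0.085, 0.001], [0.085, 0.996, -0.0], [-0.001, 0.0, -1.0]]
force: [0.9, -0.7, 0.2]
opening: 0.634
grasp_force: 0.0
```

```bash
python3 - <<'E'
from h import *
where()
I,D=capture("wrist");cv2.imwrite("pics/w3.png",I[...,::-1])
E
```

```text
t 9.625 mag mm [-78.9 -99.2  70.6] tooly vs magy deg 0.04 z [ 0.0014 -0.     -1.    ] F [ 0.91 -0.72  0.16] open 0.634 gf 0.0
```

View pics/w3.png

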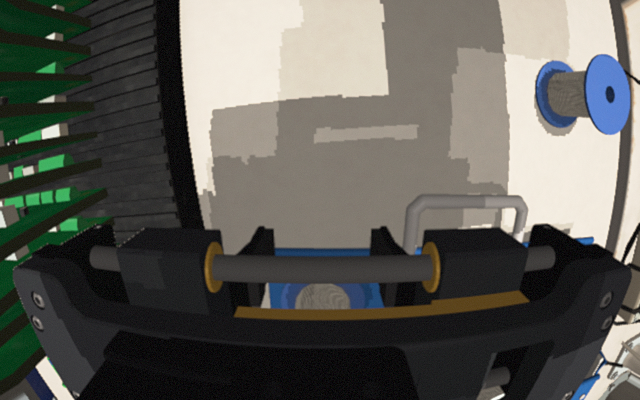

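Call:
apply_moves(rows=[{"x": 0,"y": 0,"z": 0,"rx": 0,"ry": 0,"rz": 0,"claw": 208},{"x": 0,"y": 0,"z": 0,"rx": 0,"ry": 0,"rz": 0,"claw": 208},{"x": -4,"y": 0,"z": 0,"rx": 0,"ry": 0,"rz": 0,"claw": 208},{"x": -8,"y": 0,"z": 0,"rx": 0,"ry": 0,"rz": 0,"claw": 208},{"x": -13,"y": 0,"z": 0,"rx": 0,"ry": 0,"rz": 0,"claw": 208},{"x": -18,"y": 0,"z": 0,"rx": 0,"ry": 0,"rz": 0,"claw": 208},{"x": -23,"y": 0,"z": 0,"rx": 0,"ry": 0,"rz": 0,"claw": 208},{"x": -28,"y": 0,"z": 0,"rx": 0,"ry": 0,"rz": 0,"claw": 208},{"x": -33,"y": 0,"z": 0,"rx": 0,"ry": 0,"rz": 0,"claw": 208},{"x": -38,"y": 0,"z": 0,"rx": 0,"ry": 0,"rz": 0,"claw": 208}])

```text
time_s: 10.92
position: [0.5364, 0.1036, 0.0704]
tcp_rot: [[-0.996, 0.085, -0.002], [0.085, 0.996, 0.0], [0.002, -0.0, -1.0]]
force: [-4.5, 0.6, 2.6]
opening: 0.184
grasp_force: 2.4
```

Call:
apply_moves(rows=[{"x": -4,"y": 0,"z": 0,"rx": 0,"ry": 0,"rz": 0,"claw": 208},{"x": -8,"y": 0,"z": 0,"rx": 0,"ry": 0,"rz": 0,"claw": 208},{"x": -12,"y": 0,"z": 0,"rx": 0,"ry": 0,"rz": 0,"claw": 208}])

```text
time_s: 11.3
position: [0.549, 0.1026, 0.0705]
tcp_rot: [[-0.996, 0.084, 0.0], [0.084, 0.996, -0.0], [-0.0, -0.0, -1.0]]
force: [-3.2, -0.2, -0.0]
opening: 0.184
grasp_force: 1.7
```

Call:
apply_moves(rows=[{"x": -4,"y": 0,"z": 0,"rx": 0,"ry": 0,"rz": 0,"claw": 208},{"x": -8,"y": 0,"z": 0,"rx": 0,"ry": 0,"rz": 0,"claw": 208},{"x": -12,"y": 0,"z": 0,"rx": 0,"ry": 0,"rz": 0,"claw": 208},{"x": -16,"y": 0,"z": 0,"rx": 0,"ry": 0,"rz": 0,"claw": 208}])

```text
time_s: 11.8
position: [0.5652, 0.1012, 0.0704]
tcp_rot: [[-0.996, 0.085, 0.0], [0.085, 0.996, -0.0], [-0.0, 0.0, -1.0]]
force: [-2.3, 0.2, -1.6]
opening: 0.189
grasp_force: 1.2
```

Call:
apply_moves(rows=[{"x": -4,"y": 0,"z": 0,"rx": 0,"ry": 0,"rz": 0,"claw": 208},{"x": -8,"y": 0,"z": 0,"rx": 0,"ry": 0,"rz": 0,"claw": 208},{"x": -12,"y": 0,"z": 0,"rx": 0,"ry": 0,"rz": 0,"claw": 208}])

```text
time_s: 12.18
position: [0.5768, 0.1002, 0.0705]
tcp_rot: [[-0.996, 0.085, -0.0], [0.085, 0.996, -0.0], [0.0, -0.0, -1.0]]
force: [-2.6, -0.2, -1.2]
opening: 0.189
grasp_force: 1.3
```

```bash
python3 - <<'E'
from h import *
where()
E
```

```text
t 12.175 mag mm [ -1.8 -99.1  70.5] tooly vs magy deg 0.05 z [-1.e-04 -0.e+00 -1.e+00] F [-2.56 -0.24 -1.15] open 0.189 gf 1.28
```

Moving freely. I'll finish in small steps; home is expected at tool x ≈ 14.

Call:
apply_moves(rows=[{"x": -3,"y": 0,"z": 0,"rx": 0,"ry": 0,"rz": 0,"claw": 208},{"x": -6,"y": 0,"z": 0,"rx": 0,"ry": 0,"rz": 0,"claw": 208},{"x": -9,"y": 0,"z": 0,"rx": 0,"ry": 0,"rz": 0,"claw": 208},{"x": -11,"y": 0,"z": 0,"rx": 0,"ry": 0,"rz": 0,"claw": 208},{"x": -12,"y": 0,"z": 0,"rx": 0,"ry": 0,"rz": 0,"claw": 208}])

```text
time_s: 12.8
position: [0.5887, 0.0992, 0.0705]
tcp_rot: [[-0.996, 0.085, 0.0], [0.085, 0.996, 0.0], [-0.0, 0.0, -1.0]]
force: [-3.0, 0.0, -0.6]
opening: 0.184
grasp_force: 1.3
```

Call:
apply_moves(rows=[{"x": -1,"y": 0,"z": 0,"rx": 0,"ry": 0,"rz": 0,"claw": 208},{"x": -2,"y": 0,"z": 0,"rx": 0,"ry": 0,"rz": 0,"claw": 208},{"x": -3,"y": 0,"z": 0,"rx": 0,"ry": 0,"rz": 0,"claw": 208}])

```text
time_s: 13.18
position: [0.5916, 0.099, 0.0705]
tcp_rot: [[-0.996, 0.085, -0.0], [0.085, 0.996, 0.0], [0.0, -0.0, -1.0]]
force: [-2.0, -0.6, -1.5]
opening: 0.182
grasp_force: 1.3
```

Call:
apply_moves(rows=[{"x": -1,"y": 0,"z": 0,"rx": 0,"ry": 0,"rz": 0,"claw": 208},{"x": -2,"y": 0,"z": 0,"rx": 0,"ry": 0,"rz": 0,"claw": 208}])

```text
time_s: 13.42
position: [0.5924, 0.0989, 0.0705]
tcp_rot: [[-0.996, 0.085, -0.003], [0.085, 0.996, 0.0], [0.003, -0.0, -1.0]]
force: [-6.4, 0.1, 1.7]
opening: 0.185
grasp_force: 3.0
```

```bash
python3 - <<'E'
from h import *
where()
E
```

```text
t 13.425 mag mm [ 13.9 -99.1  70.5] tooly vs magy deg 0.05 z [-2.8e-03  1.0e-04 -1.0e+00] F [-6.4   0.1   1.73] open 0.185 gf 2.96
```

Call:
apply_moves(rows=[{"x": -1,"y": 0,"z": 0,"rx": 0,"ry": 0,"rz": 0,"claw": 208},{"x": -1,"y": 0,"z": 0,"rx": 0,"ry": 0,"rz": 0,"claw": 208},{"x": 20,"y": 0,"z": -5,"rx": 0,"ry": 0,"rz": 0,"claw": 208},{"x": 60,"y": 25,"z": -45,"rx": 0,"ry": 0,"rz": 0,"claw": 0},{"x": 95,"y": 70,"z": -65,"rx": 0,"ry": 0,"rz": 0,"claw": 0},{"x": 130,"y": 115,"z": -65,"rx": 0,"ry": 0,"rz": 0,"claw": 0},{"x": 165,"y": 160,"z": -65,"rx": 0,"ry": 0,"rz": 0,"claw": 0},{"x": 197,"y": 194,"z": -60,"rx": 0,"ry": 0,"rz": 0,"claw": 0},{"x": 197,"y": 194,"z": -60,"rx": 0,"ry": 0,"rz": 0,"claw": 0},{"x": 197,"y": 194,"z": -60,"rx": 0,"ry": 0,"rz": 0,"claw": 0}])

```text
time_s: 14.68
position: [0.4156, 0.3093, 0.1312]
tcp_rot: [[-0.996, 0.084, 0.004], [0.084, 0.996, 0.001], [-0.004, 0.002, -1.0]]
force: [-0.0, -0.6, -0.1]
opening: 0.897
grasp_force: 0.0
```

```bash
python3 - <<'E'
from h import *
where()
I,D=capture("wrist");hsv=cv2.cvtColor(I,cv2.COLOR_RGB2HSV)
m=cv2.inRange(hsv,(100,100,40),(125,255,255));m[245:]=0
n,l,s,c=cv2.connectedComponentsWithStats(m)
for i in range(1,n):
    if s[i,4]>300: print(s[i],c[i],mag(onz("wrist",*c[i],.058)))
cv2.imwrite("pics/w4.png",I[...,::-1])
I,D=capture("scene");np.savez("s4.npz",I=I,D=D)
E
```

```text
t 14.675 mag mm [-180.3   95.5  131.2] tooly vs magy deg 0.09 z [ 0.0041  0.0014 -1.    ] F [-0.   -0.57 -0.07] open 0.897 gf 0.0
[ 283  164   76   81 4879] [320.67759787 206.56241033] [-188.45408111   95.16116785   58.        ]
```

View pics/w4.png

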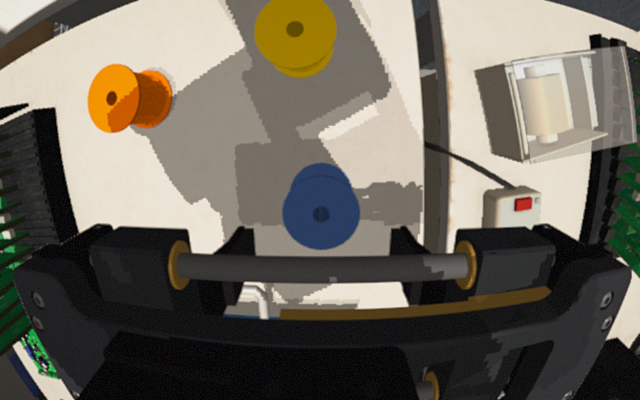

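The blue reel's hole at (321,214) is centred between the fingers; orange (110,98) and yellow (295,30) are clear of them.

Call:
apply_moves(rows=[{"x": 0,"y": 0,"z": 30,"rx": 0,"ry": 0,"rz": 0,"claw": 0},{"x": 0,"y": 0,"z": 65,"rx": 0,"ry": 0,"rz": 0,"claw": 0},{"x": 0,"y": 0,"z": 95,"rx": 0,"ry": 0,"rz": 0,"claw": 0},{"x": 0,"y": 0,"z": 95,"rx": 0,"ry": 0,"rz": 0,"claw": 0},{"x": 0,"y": 0,"z": 95,"rx": 0,"ry": 0,"rz": 0,"claw": 130},{"x": 0,"y": 0,"z": 95,"rx": 0,"ry": 0,"rz": 0,"claw": 130},{"x": 0,"y": 0,"z": 95,"rx": 0,"ry": 0,"rz": 0,"claw": 130},{"x": 0,"y": 0,"z": 95,"rx": 0,"ry": 0,"rz": 0,"claw": 130}])

```text
time_s: 15.78
position: [0.414, 0.3089, 0.0362]
tcp_rot: [[-0.996, 0.084, 0.001], [0.084, 0.996, 0.0], [-0.001, 0.001, -1.0]]
force: [0.0, 0.3, 6.4]
opening: 0.635
grasp_force: 30.3
```

```bash
python3 - <<'E'
from h import *
where()
E
```

```text
t 15.775 mag mm [-181.9   95.    36.2] tooly vs magy deg 0.07 z [ 1.2e-03  5.0e-04 -1.0e+00] F [0.02 0.26 6.36] open 0.635 gf 30.25
```

Call:
apply_moves(rows=[{"x": 0,"y": 0,"z": -30,"rx": 0,"ry": 0,"rz": 0,"claw": 130},{"x": -5,"y": -5,"z": -60,"rx": 0,"ry": 0,"rz": 0,"claw": 130},{"x": -40,"y": -40,"z": -60,"rx": 0,"ry": 0,"rz": 0,"claw": 130},{"x": -80,"y": -75,"z": -60,"rx": 0,"ry": 0,"rz": 0,"claw": 130},{"x": -120,"y": -105,"z": -60,"rx": 0,"ry": 0,"rz": 0,"claw": 130},{"x": -151,"y": -128,"z": -60,"rx": 0,"ry": 0,"rz": 0,"claw": 130},{"x": -151,"y": -128,"z": -57,"rx": 0,"ry": 0,"rz": 0,"claw": 130},{"x": -151,"y": -128,"z": -42,"rx": 0,"ry": 0,"rz": 0,"claw": 130},{"x": -151,"y": -128,"z": -36,"rx": 0,"ry": 0,"rz": 0,"claw": 130},{"x": -151,"y": -128,"z": -35,"rx": 0,"ry": 0,"rz": 0,"claw": 130}])

```text
time_s: 17.02
position: [0.5519, 0.1692, 0.0696]
tcp_rot: [[-0.997, 0.083, -0.002], [0.083, 0.997, -0.0], [0.002, -0.0, -1.0]]
force: [-0.7, -0.4, -2.7]
opening: 0.637
grasp_force: 30.0
```

```bash
python3 - <<'E'
from h import *
where()
E
```

```text
t 17.025 mag mm [-32.6 -32.5  69.6] tooly vs magy deg 0.14 z [-2.4e-03 -2.0e-04 -1.0e+00] F [-0.72 -0.39 -2.69] open 0.637 gf 30.0
```

Call:
apply_moves(rows=[{"x": 0,"y": 0,"z": 0,"rx": 0,"ry": 0,"rz": 0,"claw": 0},{"x": 0,"y": 0,"z": 0,"rx": 0,"ry": 0,"rz": 0,"claw": 0},{"x": 0,"y": 0,"z": 0,"rx": 0,"ry": 0,"rz": 0,"claw": 0},{"x": 20,"y": 0,"z": 0,"rx": 0,"ry": 0,"rz": 0,"claw": 0},{"x": 46,"y": 0,"z": 0,"rx": 0,"ry": 0,"rz": 0,"claw": 0},{"x": 48,"y": -0.5,"z": 0,"rx": 0,"ry": 0,"rz": 0,"claw": 0},{"x": 48,"y": -0.5,"z": 0,"rx": 0,"ry": 0,"rz": 0,"claw": 208},{"x": 48,"y": -0.5,"z": 0,"rx": 0,"ry": 0,"rz": 0,"claw": 208},{"x": 48,"y": -0.5,"z": 0,"rx": 0,"ry": 0,"rz": 0,"claw": 208},{"x": 48,"y": -0.5,"z": 0,"rx": 0,"ry": 0,"rz": 0,"claw": 208}])

```text
time_s: 18.27
position: [0.5059, 0.1719, 0.0705]
tcp_rot: [[-0.996, 0.085, 0.0], [0.085, 0.996, 0.0], [-0.0, 0.0, -1.0]]
force: [0.8, -0.4, -0.4]
opening: 0.629
grasp_force: 0.0
```

Call:
apply_moves(rows=[{"x": 0,"y": 0,"z": 0,"rx": 0,"ry": 0,"rz": 0,"claw": 208},{"x": 0,"y": 0,"z": 0,"rx": 0,"ry": 0,"rz": 0,"claw": 208},{"x": -4,"y": 0,"z": 0,"rx": 0,"ry": 0,"rz": 0,"claw": 208},{"x": -8,"y": 0,"z": 0,"rx": 0,"ry": 0,"rz": 0,"claw": 208},{"x": -13,"y": 0,"z": 0,"rx": 0,"ry": 0,"rz": 0,"claw": 208},{"x": -18,"y": 0,"z": 0,"rx": 0,"ry": 0,"rz": 0,"claw": 208},{"x": -23,"y": 0,"z": 0,"rx": 0,"ry": 0,"rz": 0,"claw": 208},{"x": -28,"y": 0,"z": 0,"rx": 0,"ry": 0,"rz": 0,"claw": 208},{"x": -33,"y": 0,"z": 0,"rx": 0,"ry": 0,"rz": 0,"claw": 208},{"x": -38,"y": 0,"z": 0,"rx": 0,"ry": 0,"rz": 0,"claw": 208}])

```text
time_s: 19.52
position: [0.543, 0.1687, 0.0705]
tcp_rot: [[-0.996, 0.085, -0.002], [0.085, 0.996, -0.0], [0.002, -0.0, -1.0]]
force: [-4.1, 1.0, 2.7]
opening: 0.185
grasp_force: 2.1
```

Call:
apply_moves(rows=[{"x": -4,"y": 0,"z": 0,"rx": 0,"ry": 0,"rz": 0,"claw": 208},{"x": -8,"y": 0,"z": 0,"rx": 0,"ry": 0,"rz": 0,"claw": 208},{"x": -12,"y": 0,"z": 0,"rx": 0,"ry": 0,"rz": 0,"claw": 208}])

```text
time_s: 19.9
position: [0.5555, 0.1678, 0.0705]
tcp_rot: [[-0.996, 0.084, 0.0], [0.084, 0.996, 0.0], [-0.0, 0.0, -1.0]]
force: [-3.1, 1.2, 0.7]
opening: 0.182
grasp_force: 1.6
```

```bash
python3 - <<'E'
from h import *
where()
E
```

```text
t 19.9 mag mm [-28.8 -33.6  70.5] tooly vs magy deg 0.05 z [ 0.  0. -1.] F [-3.06  1.24  0.73] open 0.182 gf 1.61
```

Call:
apply_moves(rows=[{"x": -4,"y": 0,"z": 0,"rx": 0,"ry": 0,"rz": 0,"claw": 208},{"x": -8,"y": 0,"z": 0,"rx": 0,"ry": 0,"rz": 0,"claw": 208},{"x": -12,"y": 0,"z": 0,"rx": 0,"ry": 0,"rz": 0,"claw": 208},{"x": -16,"y": 0,"z": 0,"rx": 0,"ry": 0,"rz": 0,"claw": 208}])

```text
time_s: 20.4
position: [0.5717, 0.1664, 0.0704]
tcp_rot: [[-0.996, 0.085, 0.0], [0.085, 0.996, -0.0], [-0.0, 0.0, -1.0]]
force: [-1.4, 0.5, 0.0]
opening: 0.184
grasp_force: 1.0
```

Call:
apply_moves(rows=[{"x": -4,"y": 0,"z": 0,"rx": 0,"ry": 0,"rz": 0,"claw": 208},{"x": -8,"y": 0,"z": 0,"rx": 0,"ry": 0,"rz": 0,"claw": 208},{"x": -12,"y": 0,"z": 0,"rx": 0,"ry": 0,"rz": 0,"claw": 208}])

```text
time_s: 20.78
position: [0.5834, 0.1653, 0.0705]
tcp_rot: [[-0.996, 0.085, -0.0], [0.085, 0.996, -0.0], [0.0, -0.0, -1.0]]
force: [-1.9, 0.5, -1.1]
opening: 0.181
grasp_force: 1.0
```

Call:
apply_moves(rows=[{"x": -3,"y": 0,"z": 0,"rx": 0,"ry": 0,"rz": 0,"claw": 208},{"x": -6,"y": 0,"z": 0,"rx": 0,"ry": 0,"rz": 0,"claw": 208},{"x": -9,"y": 0,"z": 0,"rx": 0,"ry": 0,"rz": 0,"claw": 208},{"x": -11,"y": 0,"z": 0,"rx": 0,"ry": 0,"rz": 0,"claw": 208}])

```text
time_s: 21.28
position: [0.5944, 0.1645, 0.0705]
tcp_rot: [[-0.996, 0.085, 0.0], [0.085, 0.996, -0.0], [-0.0, 0.0, -1.0]]
force: [-1.9, 0.0, -0.9]
opening: 0.185
grasp_force: 1.0
```

```bash
python3 - <<'E'
from h import *
where()
E
```

```text
t 21.275 mag mm [ 10.2 -33.6  70.5] tooly vs magy deg 0.05 z [ 1.e-04 -0.e+00 -1.e+00] F [-1.91  0.04 -0.89] open 0.185 gf 0.96
```

Call:
apply_moves(rows=[{"x": -1,"y": 0,"z": 0,"rx": 0,"ry": 0,"rz": 0,"claw": 208},{"x": -2,"y": 0,"z": 0,"rx": 0,"ry": 0,"rz": 0,"claw": 208},{"x": -3,"y": 0,"z": 0,"rx": 0,"ry": 0,"rz": 0,"claw": 208},{"x": -4,"y": 0,"z": 0,"rx": 0,"ry": 0,"rz": 0,"claw": 208}])

```text
time_s: 21.78
position: [0.5981, 0.1641, 0.0705]
tcp_rot: [[-0.996, 0.085, -0.0], [0.085, 0.996, -0.0], [0.0, -0.0, -1.0]]
force: [-2.1, 0.2, -1.2]
opening: 0.182
grasp_force: 1.0
```

Call:
apply_moves(rows=[{"x": -1,"y": 0,"z": 0,"rx": 0,"ry": 0,"rz": 0,"claw": 208},{"x": -2,"y": 0,"z": 0,"rx": 0,"ry": 0,"rz": 0,"claw": 208}])

```text
time_s: 22.02
position: [0.5984, 0.1641, 0.0703]
tcp_rot: [[-0.996, 0.085, -0.004], [0.085, 0.996, -0.0], [0.004, -0.0, -1.0]]
force: [-6.1, 0.6, 1.5]
opening: 0.186
grasp_force: 3.1
```

```bash
python3 - <<'E'
from h import *
where()
E
```

```text
t 22.025 mag mm [ 14.2 -33.7  70.3] tooly vs magy deg 0.05 z [-4.1e-03 -1.0e-04 -1.0e+00] F [-6.11  0.61  1.54] open 0.186 gf 3.12
```

Both rows are home (tool x ≈ 14 in all lanes). Next I back off, turn the tool 90° so the jaws close along the magazine's x, and hover over the bail bar.

Call:
apply_moves(rows=[{"x": 30,"y": 0,"z": -5,"rx": 0,"ry": 0,"rz": 0,"claw": 208},{"x": 60,"y": 10,"z": -50,"rx": 0,"ry": 0,"rz": 0,"claw": 193},{"x": 116,"y": 35,"z": -60,"rx": 0,"ry": 0,"rz": 1.7,"claw": 193},{"x": 116,"y": 35,"z": -60,"rx": 0,"ry": 0,"rz": 3.4,"claw": 193},{"x": 116,"y": 35,"z": -60,"rx": 0,"ry": 0,"rz": 5.1,"claw": 193},{"x": 116,"y": 35,"z": -60,"rx": 0,"ry": 0,"rz": 6.8,"claw": 193},{"x": 116,"y": 35,"z": -60,"rx": 0,"ry": 0,"rz": 8.5,"claw": 193},{"x": 116,"y": 35,"z": -60,"rx": 0,"ry": 0,"rz": 10.2,"claw": 193},{"x": 116,"y": 35,"z": -60,"rx": 0,"ry": 0,"rz": 11.9,"claw": 193},{"x": 116,"y": 35,"z": -60,"rx": 0,"ry": 0,"rz": 13.5,"claw": 193}])

```text
time_s: 23.28
position: [0.49, 0.2089, 0.1314]
tcp_rot: [[-0.067, 0.998, 0.006], [0.998, 0.067, 0.001], [0.0, 0.006, -1.0]]
force: [0.6, -0.5, 1.3]
opening: 0.244
grasp_force: 0.0
```

Call:
apply_moves(rows=[{"x": 0,"y": 0,"z": 0,"rx": 0,"ry": 0,"rz": 1.5,"claw": 193},{"x": 0,"y": 0,"z": 0,"rx": 0,"ry": 0,"rz": 1.5,"claw": 193},{"x": 0,"y": 0,"z": 0,"rx": 0,"ry": 0,"rz": 1.5,"claw": 193}])

```text
time_s: 23.65
position: [0.4885, 0.2088, 0.1309]
tcp_rot: [[0.082, 0.997, 0.002], [0.997, -0.082, 0.0], [0.001, 0.002, -1.0]]
force: [-1.3, 0.3, 0.0]
opening: 0.239
grasp_force: 0.0
```

```bash
python3 - <<'E'
from h import *
where();print(read_state()["joint_positions"])
for n in("wrist","top"):
    I,D=capture(n)
    cv2.imwrite(f"pics/{n}5.png",I[...,::-1]);np.savez(f"{n}5.npz",I=I,D=D)
a=cv2.imread("pics/wrist5.png");b=cv2.imread("pics/top5.png")[110:310,240:420]
b=cv2.resize(b,None,fx=1.5,fy=1.5)
c=np.zeros((580,640,3),np.uint8);c[:280]=a[:280];c[280:,:270]=b
cv2.imwrite("pics/c5.png",c)
E
```

```text
t 23.65 mag mm [-99.1   1.5 130.9] tooly vs magy deg -89.83 z [ 2.3e-03  3.0e-04 -1.0e+00] F [-1.27  0.34  0.03] open 0.239 gf 0.0
[ 1.10814207e+01  3.29577497e+01  1.01611780e+02 -9.00704397e-03
  4.52953962e+01  1.58127235e+01]
```

View pics/c5.png

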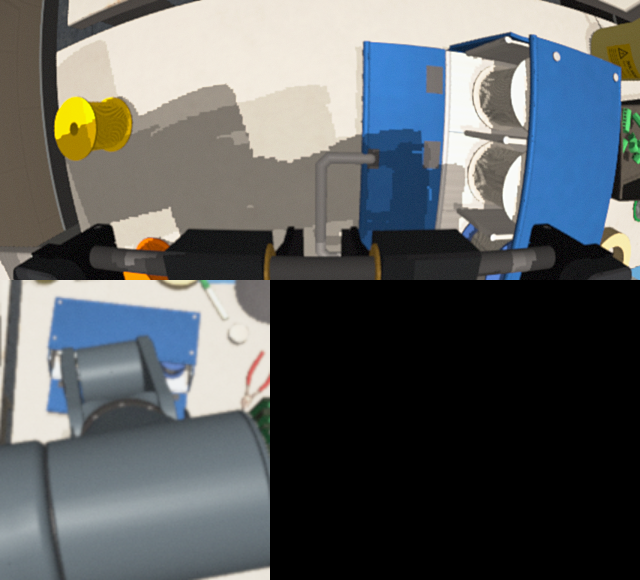

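The wrist view shows the bar at column ~321, midway between the fingers at 297 and 350. The bail is centred, so I go down and close.

Call:
apply_moves(rows=[{"x": 0,"y": 0,"z": 40,"rx": 0,"ry": 0,"rz": 0,"claw": 193},{"x": 0,"y": 0,"z": 65,"rx": 0,"ry": 0,"rz": 0,"claw": 193},{"x": 0,"y": 0,"z": 80,"rx": 0,"ry": 0,"rz": 0,"claw": 193},{"x": 0,"y": 0,"z": 86,"rx": 0,"ry": 0,"rz": 0,"claw": 193},{"x": 0,"y": 0,"z": 87,"rx": 0,"ry": 0,"rz": 0,"claw": 193},{"x": 0,"y": 0,"z": 87,"rx": 0,"ry": 0,"rz": 0,"claw": 245},{"x": 0,"y": 0,"z": 87,"rx": 0,"ry": 0,"rz": 0,"claw": 245},{"x": 0,"y": 0,"z": 87,"rx": 0,"ry": 0,"rz": 0,"claw": 245}])

```text
time_s: 24.75
position: [0.4876, 0.2088, 0.0442]
tcp_rot: [[0.085, 0.996, 0.001], [0.996, -0.085, 0.0], [0.0, 0.001, -1.0]]
force: [-0.2, 0.6, 3.4]
opening: 0.09
grasp_force: 30.0
```

```bash
python3 - <<'E'
from h import *
where()
for i in range(10,101,10):
    t=np.radians(i);print(i,(100*(1-np.cos(t))).round(1),(-100*np.sin(t)).round(1))
E
```

```text
t 24.75 mag mm [-100.     1.4   44.2] tooly vs magy deg -89.96 z [ 6.e-04  3.e-04 -1.e+00] F [-0.25  0.58  3.41] open 0.09 gf 30.0
10 1.5 -17.4
20 6.0 -34.2
30 13.4 -50.0
40 23.4 -64.3
50 35.7 -76.6
60 50.0 -86.6
70 65.8 -94.0
80 82.6 -98.5
90 100.0 -100.0
100 117.4 -98.5
```

Call:
apply_moves(rows=[{"x": 0,"y": 0.4,"z": -9,"rx": 0,"ry": 0,"rz": 0,"claw": 245},{"x": 0,"y": 1.5,"z": -17.4,"rx": 0,"ry": 0,"rz": 0,"claw": 245},{"x": 0,"y": 3.4,"z": -26,"rx": 0,"ry": 0,"rz": 0,"claw": 245},{"x": 0,"y": 6,"z": -34.2,"rx": 0,"ry": 0,"rz": 0,"claw": 245},{"x": 0,"y": 9.4,"z": -42.3,"rx": 0,"ry": 0,"rz": 0,"claw": 245},{"x": 0,"y": 13.4,"z": -50,"rx": 0,"ry": 0,"rz": 0,"claw": 245}])

```text
time_s: 25.5
position: [0.4992, 0.2076, 0.0939]
tcp_rot: [[0.085, 0.996, -0.004], [0.996, -0.085, -0.0], [-0.0, -0.004, -1.0]]
force: [-4.7, 4.0, 0.5]
opening: 0.089
grasp_force: 30.0
```

```bash
python3 - <<'E'
from h import *
where()
E
```

```text
t 25.5 mag mm [-88.4   1.3  93.9] tooly vs magy deg -89.97 z [-0.004 -0.    -1.   ] F [-4.73  4.03  0.51] open 0.089 gf 30.02
```

Call:
apply_moves(rows=[{"x": 0,"y": 4.7,"z": -7.4,"rx": 0,"ry": 0,"rz": 0,"claw": 245},{"x": 0,"y": 10,"z": -14.3,"rx": 0,"ry": 0,"rz": 0,"claw": 245},{"x": 0,"y": 15.9,"z": -20.7,"rx": 0,"ry": 0,"rz": 0,"claw": 245},{"x": 0,"y": 22.3,"z": -26.6,"rx": 0,"ry": 0,"rz": 0,"claw": 245},{"x": 0,"y": 29.2,"z": -31.9,"rx": 0,"ry": 0,"rz": 0,"claw": 245},{"x": 0,"y": 36.6,"z": -36.6,"rx": 0,"ry": 0,"rz": 0,"claw": 245}])

```text
time_s: 26.25
position: [0.5319, 0.2046, 0.1312]
tcp_rot: [[0.084, 0.996, -0.012], [0.996, -0.084, -0.001], [-0.002, -0.012, -1.0]]
force: [-11.5, 2.8, 11.4]
opening: 0.089
grasp_force: 30.0
```

```bash
python3 - <<'E'
from h import *
where()
E
```

```text
t 26.25 mag mm [-55.5   1.1 131.2] tooly vs magy deg -89.94 z [-1.220e-02 -6.000e-04 -9.999e-01] F [-11.52   2.76  11.37] open 0.089 gf 29.99
```

Call:
apply_moves(rows=[{"x": 0,"y": 6.7,"z": -5.5,"rx": 0,"ry": 0,"rz": 0,"claw": 245},{"x": 0,"y": 14.8,"z": -9.4,"rx": 0,"ry": 0,"rz": 0,"claw": 245},{"x": 0,"y": 23,"z": -12,"rx": 0,"ry": 0,"rz": 0,"claw": 245},{"x": 0,"y": 31.6,"z": -14,"rx": 0,"ry": 0,"rz": 0,"claw": 245}])

```text
time_s: 26.75
position: [0.5693, 0.2012, 0.1453]
tcp_rot: [[0.084, 0.996, 0.001], [0.996, -0.084, -0.001], [-0.001, 0.001, -1.0]]
force: [-1.5, -0.5, 0.5]
opening: 0.094
grasp_force: 30.0
```

```bash
python3 - <<'E'
from h import *
where()
E
```

```text
t 26.75 mag mm [-17.9   0.8 145.3] tooly vs magy deg -89.93 z [ 6.e-04 -1.e-03 -1.e+00] F [-1.53 -0.5   0.47] open 0.094 gf 29.99
```

Call:
apply_moves(rows=[{"x": 0,"y": 9,"z": -1,"rx": 0,"ry": 0,"rz": 0,"claw": 245},{"x": 0,"y": 18,"z": -1.5,"rx": 0,"ry": 0,"rz": 0,"claw": 245},{"x": 0,"y": 26,"z": -1.5,"rx": 0,"ry": 0,"rz": 0,"claw": 245},{"x": 0,"y": 33,"z": -1,"rx": 0,"ry": 0,"rz": 0,"claw": 245},{"x": 0,"y": 34,"z": -1,"rx": 0,"ry": 0,"rz": 0,"claw": 245}])

```text
time_s: 27.38
position: [0.603, 0.1982, 0.1444]
tcp_rot: [[0.085, 0.996, -0.001], [0.996, -0.085, -0.001], [-0.001, -0.001, -1.0]]
force: [-2.0, -4.4, 0.4]
opening: 0.091
grasp_force: 30.0
```

```bash
python3 - <<'E'
from h import *
where()
I,D=capture("wrist");cv2.imwrite("pics/w6.png",I[...,::-1])
E
```

```text
t 27.375 mag mm [ 15.9   0.8 144.4] tooly vs magy deg -89.95 z [-7.0e-04 -1.1e-03 -1.0e+00] F [-2.01 -4.37  0.43] open 0.091 gf 30.0
```

View pics/w6.png

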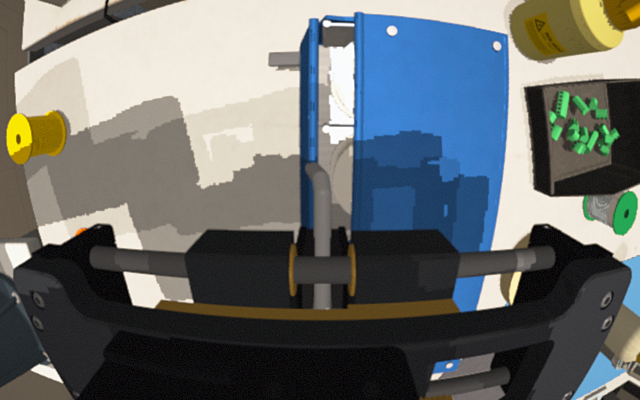

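The flap stands past upright: the bar at (318,190) leans towards the roof. I release, rise and back away.

Call:
apply_moves(rows=[{"x": 0,"y": 0,"z": 0,"rx": 0,"ry": 0,"rz": 0,"claw": 200},{"x": 0,"y": 2,"z": 0,"rx": 0,"ry": 0,"rz": 0,"claw": 150},{"x": 0,"y": 4,"z": 0,"rx": 0,"ry": 0,"rz": 0,"claw": 100},{"x": 0,"y": 4,"z": 0,"rx": 0,"ry": 0,"rz": 0,"claw": 100},{"x": 0,"y": 4,"z": -30,"rx": 0,"ry": 0,"rz": 0,"claw": 100},{"x": 0,"y": 4,"z": -80,"rx": 0,"ry": 0,"rz": 0,"claw": 100},{"x": 50,"y": -20,"z": -120,"rx": 0,"ry": 0,"rz": 0,"claw": 100},{"x": 110,"y": -40,"z": -120,"rx": 0,"ry": 0,"rz": 0,"claw": 100},{"x": 170,"y": -60,"z": -120,"rx": 0,"ry": 0,"rz": 0,"claw": 100},{"x": 230,"y": -100,"z": -120,"rx": 0,"ry": 0,"rz": 0,"claw": 100}])

```text
time_s: 28.68
position: [0.5298, 0.4248, 0.2655]
tcp_rot: [[0.085, 0.996, 0.002], [0.996, -0.085, 0.001], [0.001, 0.002, -1.0]]
force: [-0.1, -0.6, 0.5]
opening: 0.61
grasp_force: 0.0
```

Call:
apply_moves(rows=[{"x": 60,"y": -20,"z": 0,"rx": 0,"ry": 0,"rz": 0,"claw": 100},{"x": 110,"y": -40,"z": 0,"rx": 0,"ry": 0,"rz": 0,"claw": 100},{"x": 150,"y": -60,"z": 0,"rx": 0,"ry": 0,"rz": 0,"claw": 100},{"x": 150,"y": -60,"z": 0,"rx": 0,"ry": 0,"rz": 0,"claw": 100},{"x": 150,"y": -60,"z": 0,"rx": 0,"ry": 0,"rz": 0,"claw": 100}])

```text
time_s: 29.3
position: [0.4826, 0.5767, 0.2648]
tcp_rot: [[0.084, 0.996, -0.0], [0.996, -0.084, -0.001], [-0.001, -0.0, -1.0]]
force: [0.0, 0.3, -0.4]
opening: 0.611
grasp_force: 0.0
```

```bash
python3 - <<'E'
from h import *
where()
I,D=capture("top");b=I[...,::-1][110:310,240:440]
J,_=capture("scene");s=J[...,::-1][110:290,260:440]
c=np.zeros((600,800,3),np.uint8);c[:400,:400]=cv2.resize(b,(400,400));c[:400,400:]=cv2.resize(s,(400,400));cv2.imwrite("pics/c7.png",c[:400])
# bail pose from depth
C=cloud("top",D);hsv=cv2.cvtColor(I,cv2.COLOR_RGB2HSV)
q=C[(C[...,2]>.115)&(C[...,2]<.15)&(C[...,0]>.55)&(C[...,0]<.66)&(abs(C[...,1]-.199)<.08)]
print(len(q),[mag(p).round(0) for p in q[::max(1,len(q)//8)]])
E
```

```text
t 29.3 mag mm [-136.4  367.6  264.8] tooly vs magy deg -89.93 z [-2.0e-04 -1.1e-03 -1.0e+00] F [ 0.03  0.32 -0.35] open 0.611 gf 0.0
125 [array([ 27.,  37., 131.]), array([ 24.,  26., 135.]), array([ 22.,  40., 128.]), array([ 26.,  -1., 131.]), array([ 21.,  37., 124.]), array([ 24., -14., 134.]), array([ 21.,  -7., 130.]), array([ 20., -26., 131.]), array([ 20., -45., 121.])]
```

View pics/c7.png

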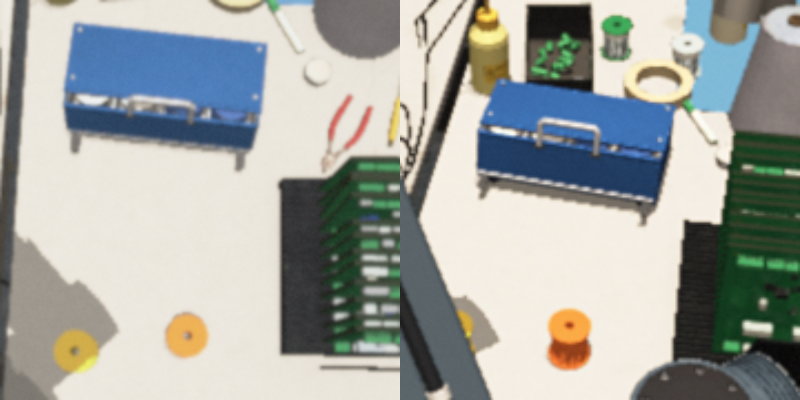

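Both views show the flap shut, leaning back with its bar at x ≈ 24, z ≈ 131, as specified. The blue reels are inside and the bystanders are in place.

```bash
python3 -c "
from rig import *
print(hand_in())"
```

```text
the job is handed in; nothing more can be done
None
```

I slid the two new blue reels into the third and fourth lanes from the left until their rows were home, then closed the drop front and handed the job in at about 29 s. The front leans shut by itself, peak push was about 8 N, and in the last images the bystanders I could see stood where they were.

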